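# Stir the deburring beads in the tub under the extraction nozzle

## Robot

A 6-joint arm with a two-finger parallel gripper is mounted at the origin on the work surface. World frame = base frame: x ahead of the robot, y to its left, z up, the work surface at z = 0. Lengths are in m, angles in rad, forces in N, time in s.
With the tool pointing down it reaches from about 0.425 to 0.925 m from the base axis. Payload 12.5 kg.
Tool frame: the origin (TCP) lies at the very end of the fingers, on their centre line; the grasp point (between the pads) lies 19 mm behind it (bot.grasp_offset is the distance from the TCP to the grasp point, in m); z points along the fingers, y is the line along which they close (so a half turn about z gives the same grasp; the last joint's range is limited). The gripper opens to 85 mm and grips with 20 to 120 N. Pads are 22 mm wide; open, the fingers measure 114 mm over their backs; the gripper's body (76 mm by 85 mm) begins 54 mm behind the grasp point. The pads swing forward as they close: fully open they stand 13 mm farther back than shut.
Start: joints at [1.044, 0.491, 1.559, -0, 1.092, -0.106], TCP at [0.255, 0.571, 0.231] pointing down, gripper open.
Joint ranges: [-3.1, 3.1], [-0.84, 2.19], [0.05, 2.79], [-1.13, 4.28], [0.06, 2.93], [-2.69, 2.69]. Speed limits (rad/s): [2.22, 2.22, 2.79, 3.14, 3.14, 3.14].

## Interface

Orientations are given as a unit quaternion [x, y, z, w].
In Python, from bench import bot gives the robot as it stands.
- The arm moves only by the tool send_rows, never from a script. Its arguments are lists of equal length, an entry for each row: "linear": the shift along the world's x, y, z in mm, a list of three; "turn": the turn, a rotation vector about the world's x, y, z in rad, a list of three; "grip": the opening, from 0 (shut) to 1 (fully open). In form: {"linear": [[tx, ty, tz], ...], "turn": [[rx, ry, rz], ...], "grip": [grip, ...]}. A call has 1 to 10 rows; each row shifts and turns the commanded pose from where the row before left it; what a row does not reach is not made up. A row lasts 1/12 s, in which the tool goes at most 41.7 mm and 7.16 degrees, less where a joint would pass 70% of its speed; a pose out of reach is approached as far as the arm can. A call with a gripper value outside its range is refused whole. The fingers move at their own pace and stop on an object; "newtons" is the grip in N (left out, the last holds). Time passes only in rows, so rows that do not move let the fingers close. It gives the time, the measured TCP pose, the force, the opening and the grip force at its end, in the units of the state.
- bot.get_state(): the state, without advancing time (a new reading comes with each control period).
- bot.snapshot(name): name is "scene" or "top"; returns a dict with "frame" (480x640x3 uint8, blue, green, red), "intrinsics" (3x3 intrinsics, pixels), "rvec" (rotation vector, rad) and "tvec" (3), from world to camera coordinates, as OpenCV has them. Camera axes: x right, y down, z forward; pixel columns grow to the right and rows downward; lengths in m; the calibration is good to about 2 mm. A picture is of the moment at which its call begins. There is no depth.
- bot.hand_in(): hands the job in; it is judged then, once.
The state is a dict: "clock": time; "q": joint angles; "joint_vel": joint speeds; "joint_torque": joint torques, N m; "tcp_pos": TCP position; "tcp_rot": TCP orientation; "wrist_force": force on the tool from outside, world axes, zero at the start; "ft_torque": the same for the moment, N m; "opening": finger opening in m; "finger_force": force on a finger pad.
Only numpy, scipy, OpenCV 4.12 (cv2) and the standard library are available. Lean on these libraries where they do the work, as an engineer would, in place of code of your own. Each camera call takes 0.05 s, during which the arm holds its last target. There are 200 camera calls.

## Task

Push the white tub square and flush into the corner of the fence, so that it stands under the extraction nozzle. Then take the red-handled rod out of its wooden stand and, with its tip down among the beads near the bowl's floor, stir round the bowl, starting at the tub's yellow mark and going anticlockwise seen from above, at least two full turns back to the mark, in a wide circle, and on until the colours no longer lie each on its own side of the bowl (the left and right halves as seen from the mark). Put the rod back upright in its stand, leaving the tub flush in the corner, all the beads in it, and neither the nozzle nor the oil bottle, wrench and offcut knocked.

Things in the scene. Friction and masses are not known exactly. Their poses are not given: they have to be found in the camera images.
- fence: fixed aluminium L fence, walls 35 mm high, 12 thick. Origin on the table where the tub's origin lies when fully home. Far wall: inner face at x = +90 mm, from y = -114 to 120; right wall: inner face at y = -90 mm, from x = -100 to 90. x points to the far wall, y away from the right wall. Behind the far wall, at x = 127 mm, a post 22 mm thick, 0.3 m high, carries the nozzle
- nozzle: fixed round white extraction nozzle over the middle of the home place, its mouth 56 mm across and 185 mm above the table, 25 mm beyond the fence's origin along the fence's x; its silver pipe (30 mm thick) rises to about 0.3 m and runs to the post in +x. Origin at the centre of the mouth
- tub: white bowl on a square foot, loose, 0.5 kg. Foot 180 x 180 x 20 mm high, yellow mark mid -x edge and on the rim above. Bowl: inner floor 20 mm above the table, 146 mm across; wall 4 mm thick, upright to 36 mm, then flaring to a rim 60 mm up, 172 mm across outside, 164 inside. Origin: centre of the foot's underside; -x is the mark's side, +y is left seen from the mark
- rod: stirring rod 200 mm long, 70 g: round wooden shaft 14 mm thick for the lower 135 mm, above it a red square grip 20 x 20 mm and 65 mm long up to the end. Origin at the centre of the lower tip; z runs up the rod, x and y are square to the faces of the grip
- stand: fixed wooden block 70 x 70 x 80 mm in which the rod stands: a square hole 20 mm wide and 70 mm deep in the middle of its top, chamfered by 3 mm. Origin at the centre of its underside (hole floor at 10 mm)
- orange1: orange deburring bead, 16 g, 24 mm across and 20 mm high, a blunt cone, wide end down; origin at the centre of its underside; at the start in the tub's left half (+y)
- orange2: orange deburring bead, 16 g, 24 mm across and 20 mm high, a blunt cone, wide end down; origin at the centre of its underside; at the start in the tub's left half (+y)
- orange3: orange deburring bead, 16 g, 24 mm across and 20 mm high, a blunt cone, wide end down; origin at the centre of its underside; at the start in the tub's left half (+y)
- blue1: blue deburring bead, 16 g, 24 mm across and 20 mm high, a blunt cone, wide end down; origin at the centre of its underside; at the start in the tub's right half (-y)
- blue2: blue deburring bead, 16 g, 24 mm across and 20 mm high, a blunt cone, wide end down; origin at the centre of its underside; at the start in the tub's right half (-y)
- blue3: blue deburring bead, 16 g, 24 mm across and 20 mm high, a blunt cone, wide end down; origin at the centre of its underside; at the start in the tub's right half (-y)
- oil: bystander: oil bottle, 52 mm across, 130 mm high; origin under its centre
- wrench: bystander: steel wrench, 170 mm long, lying flat; origin under its middle, length along x
- offcut: bystander: aluminium offcut 90 x 60 x 30 mm; origin under its centre
Not all that is in view belongs to the job. There is more than one size of the rod; the job needs the larger. Of the things shaped like the stand, the wooden one is meant.

How it is judged:
By the outcome, as a careful person would: the job done as asked, in the order asked, and still so for the second after the job is handed in, with the robot touching nothing.
It also fails if it takes over 72 s, if anything falls off the work surface, if the arm or the gripper's body presses on something with over 40 N, if the wrist force passes 120 N, or if a joint passes its speed limit or range.

## Working session

There is one attempt and no reset: what is moved stays moved. The work goes in short steps, Python scripts to look and compute and a tool call to move; the robot and the scene stay as the last step left them, time stands still between calls to the robot, and variables do not carry over. Pictures are saved under pics/ and viewed, at most 10 in all, crops included, and the job is handed in when it is done.

Besides the shell and the picture viewer there is one more tool, called after "Request:" as name(argument=value, ...) on one line, values as JSON. send_rows: Moves the arm, as the interface text tells. Its arguments: {"type":"object","properties":{"linear":{"type":"array","items":{"type":"array","items":{"type":"number"}}},"turn":{"type":"array","items":{"type":"array","items":{"type":"number"}}},"grip":{"type":"array","items":{"type":"number"}},"newtons":{"type":"number"}},"required":["linear","turn","grip"]}

```bash
mkdir -p pics
cat > h.py <<'E'
import numpy as np, cv2
from bench import bot
def cam(s): return s["intrinsics"],cv2.Rodrigues(np.array(s["rvec"],float))[0],np.array(s["tvec"],float).ravel()
def ray(s,px,z):
    K,R,t=cam(s); px=np.atleast_2d(np.array(px,float))
    d=(R.T@np.linalg.inv(K)@np.c_[px,np.ones(len(px))].T).T; c=-R.T@t
    z=np.broadcast_to(z,len(px))
    return c+d*((z-c[2])/d[:,2])[:,None]
def proj(s,P):
    return cv2.projectPoints(np.atleast_2d(np.array(P,float)),np.array(s["rvec"],float),np.array(s["tvec"],float),np.array(s["intrinsics"]),None)[0].reshape(-1,2)
E
python3 - <<'E'
from h import *
for n in("scene","top"):
    s=bot.snapshot(n); cv2.imwrite(f"pics/{n}0.png",s["frame"]); np.save(f"{n}0.npy",s,allow_pickle=True)
    K,R,t=cam(s); print(n,K[0,0],-R.T@t,R[2])
print(bot.get_state())
E
```

```text
scene 531.4649364978233 [1.3698975  0.33421204 0.99264723] [-0.66827948 -0.2720999  -0.69236131]
top 480.13333523424865 [ 0.37799099 -0.00702509  1.25970636] [ 0.14849792 -0.00281792 -0.98890871]
{'clock': 0.1, 'q': array([ 1.04436407e+00,  4.91521336e-01,  1.55936325e+00, -1.76263108e-05,
        1.09168416e+00, -1.05594296e-01]), 'joint_vel': array([-5.30868630e-04, -2.15029726e-03, -9.49387450e-04,  3.99133478e-05,
       -1.61409543e-03,  1.20894449e-03]), 'joint_torque': array([ 2.62797897e-03, -6.19438863e+01, -2.62024945e+01, -1.03766631e-04,
        2.84526082e-03,  6.83583153e-06]), 'tcp_pos': array([0.2552162 , 0.57031785, 0.23078117]), 'tcp_rot': array([ 2.08865654e-01,  9.77944222e-01, -4.66311364e-04, -1.44243946e-04]), 'wrist_force': array([ 0.12364192,  0.39815367, -0.42679732]), 'ft_torque': array([-0.06610862, -0.00539082, -0.03623298]), 'finger_force': 0.0, 'opening': 0.08553059140414844}
```

View pics/scene0.png

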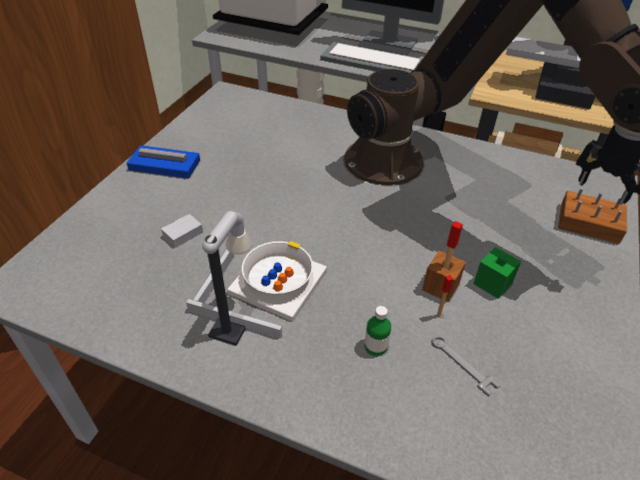

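View pics/top0.png

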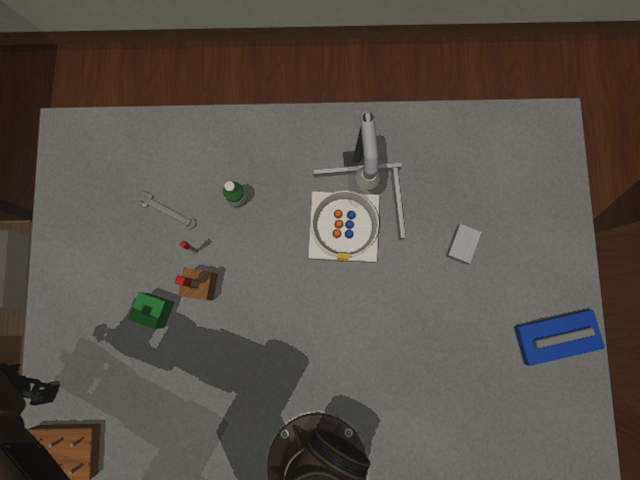

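Top view: the white tub is at (344,226) with its yellow mark at (343,257). The fence corner is near (398,168) and the nozzle at (369,178). Rod candidates are the red grip in the wooden stand at top (183,281)/scene (454,235), and the short red one at top (185,245)/scene (447,284). Stand candidates are the wooden block at top (197,284), the green block at (150,309) and the tool rack at (68,450). I choose the rod standing in the wooden block at (197,284), and will check it in a close crop.

Run:
```python
from h import *
s=np.load("top0.npy",allow_pickle=True).item(); c=np.load("scene0.npy",allow_pickle=True).item()
a=cv2.resize(s["frame"][215:335,120:240],(480,480),interpolation=cv2.INTER_CUBIC)
b=cv2.resize(c["frame"][210:330,400:470],(280,480),interpolation=cv2.INTER_CUBIC)
cv2.imwrite("pics/crop1.png",np.hstack([a,b]))
d=cv2.resize(s["frame"][100:280,300:420],(532,798),interpolation=cv2.INTER_CUBIC)
d=cv2.resize(s["frame"][150:270,300:420],(600,600),interpolation=cv2.INTER_CUBIC); cv2.imwrite("pics/crop2.png",d)
for nm,S in(("top",s),("scene",c)):
    f=S["frame"]; h=cv2.cvtColor(f,cv2.COLOR_BGR2HSV)
    def rep(k,m,z,mn=15):
        n,l,st,ce=cv2.connectedComponentsWithStats(m.astype(np.uint8))
        for i in range(1,n):
            if st[i,4]<mn: continue
            pts=np.argwhere(l==i)[:,::-1].astype(np.float32)
            r=cv2.minAreaRect(pts); print(nm,k,st[i],ce[i].round(1),"w",ray(S,ce[i],z)[0].round(4)); 
            if k in("white","wood") : print("  box",cv2.boxPoints(r).round(1).tolist(),ray(S,cv2.boxPoints(r),z)[:,:2].round(4).tolist())
    H,Sa,V=[h[...,i].astype(int) for i in range(3)]
    rep("red",((H<4)|(H>176))&(Sa>200)&(V>120),0.2)
    rep("wood",(H>=6)&(H<18)&(Sa>120)&(V>90)&(np.arange(480)[:,None]<330),0.08,150)
    rep("yel",(H>18)&(H<32)&(Sa>180)&(V>150),0.02)
    rep("white",(Sa<40)&(V>185),0.02,300)
    rep("blue",(H>105)&(H<130)&(Sa>180)&(V>60),0.03,8)
    rep("orange",(H>4)&(H<14)&(Sa>200)&(V>150),0.03,8)
```

```text
top wood [182 268  21  11 154] [191.  272.9] w [0.4749 0.299  0.08  ]
  box [[181.60000610351562, 276.5], [182.89999389648438, 267.3999938964844], [202.10000610351562, 270.20001220703125], [200.8000030517578, 279.29998779296875]] [[0.4664, 0.3217], [0.4888, 0.3189], [0.4811, 0.2716], [0.4588, 0.2745]]
top wood [179 278  31  21 343] [195.3 290.5] w [0.4315 0.2876 0.08  ]
  box [[178.5, 295.29998779296875], [181.10000610351562, 274.5], [209.39999389648438, 278.0], [206.8000030517578, 298.79998779296875]] [[0.4207, 0.3284], [0.4714, 0.3232], [0.4613, 0.2535], [0.4108, 0.2592]]
top blue [ 521  310   83   55 2131] [562.7 337. ] w [ 0.2993 -0.6249  0.03  ]
scene red [452 222  10   7  48] [456.9 225. ] w [0.4448 0.2923 0.2   ]
scene red [446 276   7   5  26] [448.8 277.8] w [0.6075 0.3106 0.2   ]
scene wood [ 64   0  16  52 305] [72.8 17.4] w [-0.3493 -1.5153  0.08  ]
  box [[64.0, 0.0], [73.19999694824219, -2.5], [87.19999694824219, 48.79999923706055], [78.0, 51.29999923706055]] [[-0.4909, -1.689], [-0.5328, -1.6727], [-0.129, -1.2528], [-0.0969, -1.27]]
scene wood [487  72  24  18 172] [4
[... 2224 characters left out ...]
0.0664  0.02  ]
  box [[229.10000610351562, 279.70001220703125], [267.29998779296875, 223.89999389648438], [327.29998779296875, 265.0], [289.0, 320.79998779296875]] [[0.6541, -0.1859], [0.4367, -0.1911], [0.5134, 0.0151], [0.7089, 0.0004]]
scene blue [623   0   9  10  41] [627.    2.9] w [-1.7088  0.7111  0.03  ]
scene blue [ 127  146   73   32 1194] [163.8 163.6] w [ 0.3292 -0.5955  0.03  ]
scene blue [262 263  20  22 179] [271.5 274.1] w [ 0.6045 -0.0951  0.03  ]
scene orange [286 267   7   8  35] [289.4 270.4] w [ 0.5762 -0.0601  0.03  ]
scene orange [279 273   8   8  39] [283.1 276.5] w [ 0.6004 -0.0657  0.03  ]
scene orange [275 280   7   9  42] [278.6 284. ] w [ 0.6265 -0.0653  0.03  ]
```

View pics/crop1.png

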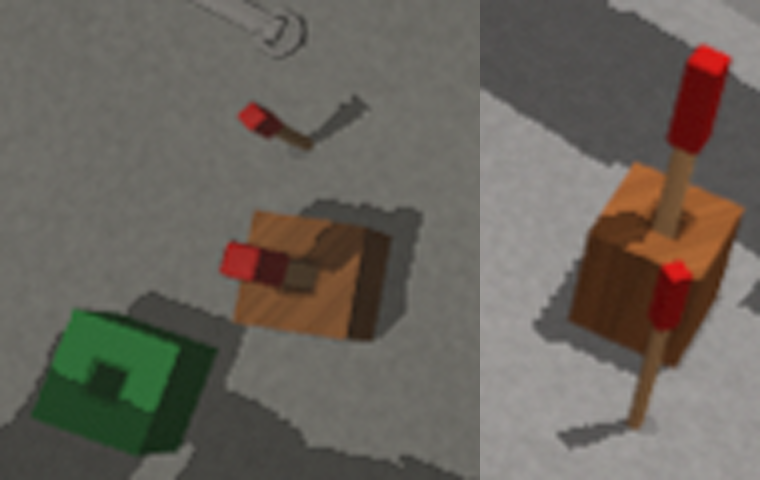

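View pics/crop2.png

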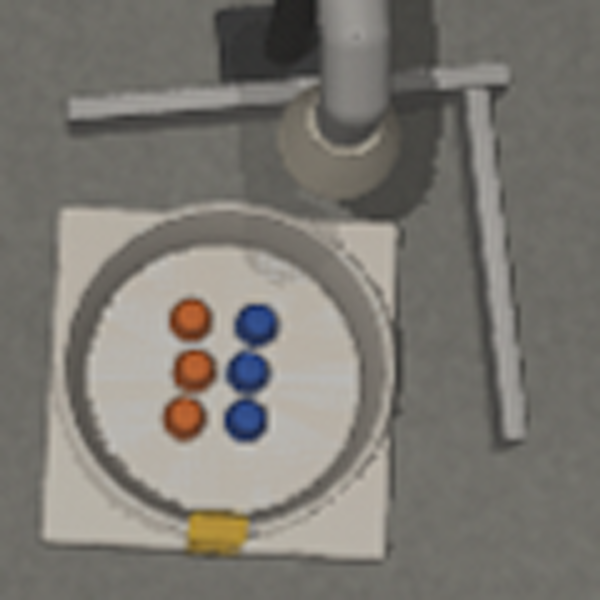

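Crop1 confirms it: the longer rod with the larger grip (top at crop (238,261)) stands in the wooden block, and the short decoy stands free on the table. Crop2 shows the tub foot's corners, the fence's outer edges, and the beads (orange left, blue right).

Run:
```python
from h import *
s=np.load("top0.npy",allow_pickle=True).item(); c=np.load("scene0.npy",allow_pickle=True).item()
def up(p,o,k): return (np.array(p,float)+.5)/k-.5+np.array(o)
def fit(M,W,nm):
    M=np.array(M,float);W=W[:,:2]; m,w=M.mean(0),W.mean(0)
    H=(M-m).T@(W-w); a=np.arctan2(H[0,1]-H[1,0],H[0,0]+H[1,1]); R=np.array([[np.cos(a),-np.sin(a)],[np.sin(a),np.cos(a)]])
    t=w-R@m; print(nm,"yaw",a.round(4),np.degrees(a).round(2),"org",t.round(4),"res mm",((W-(M@R.T+t))*1e3).round(1).tolist()); return a,R,t
T=ray(s,up([[62,208],[397,226],[384,558],[42,543]],(300,150),5),.02)
a,R,t=fit([[.09,.09],[.09,-.09],[-.09,-.09],[-.09,.09]],T,"tub")
F=ray(s,up([[68,99],[508,66],[524,437]],(300,150),5),.035)
af,Rf,tf=fit([[.102,.120],[.102,-.114],[-.100,-.102]],F,"fence")
St=ray(s,up([[255,211],[362,227],[345,338],[236,320]],(120,215),4),.08)
fit([[.035,.035],[.035,-.035],[-.035,-.035],[-.035,.035]],St,"stand")
print("tub in fence", Rf.T@(t-tf), np.degrees(a-af))
r1=up([[240,261]],(120,215),4); r2=up([[230,60]],(400,210),4)
for S,r in((s,r1),(c,r2)): print("rod top @.21",ray(S,r,.21).round(4))
P=[]
for S in(s,c):
    K,Rr,tt=cam(S);P.append(K@np.c_[Rr,tt])
X=cv2.triangulatePoints(P[0],P[1],r1.T,r2.T);print("tri",(X[:3]/X[3]).T)
sc=up([[693,47],[729,60],[697,73],[0,0]],(400-120,210),4)[:2]
B=ray(s,up([[191,319],[194,370],[184,418],[257,325],[248,372],[246,419]],(300,150),5),.038)[:,:2]
print("beads in tub",((B-t)@R*1e3).round(0).tolist())
print("nozzle",(tf+Rf@[.025,0]).round(4), ray(s,up([[340,145]],(300,150),5),.185))
# red top face corners of the grip in the top crop
f=s["frame"];h=cv2.cvtColor(f,cv2.COLOR_BGR2HSV);m=((h[...,0]<5)|(h[...,0]>175))&(h[...,1]>150)&(h[...,2]>60)
p=np.argwhere(m[260:300,165:215])+[260,165]; print(len(p),p.min(0),p.max(0))
b=f[270:292,172:196]; print(cv2.cvtColor(b,cv2.COLOR_BGR2HSV)[10].tolist())
```

```text
tub yaw -0.0733 -4.2 org [ 0.5948 -0.0838] res mm [[-1.1, -1.5], [-1.2, 0.9], [2.1, 1.4], [0.2, -0.9]]
fence yaw 0.0605 3.46 org [ 0.6515 -0.1315] res mm [[-0.8, -0.9], [-1.6, -0.1], [2.5, 1.0]]
stand yaw -0.1602 -9.18 org [0.4498 0.2898] res mm [[-1.0, -0.9], [-1.1, 2.2], [0.5, 0.6], [1.6, -1.9]]
tub in fence [-0.05367705  0.05096666] -7.666842607960656
rod top @.21 [[0.4495 0.2897 0.21  ]]
rod top @.21 [[0.4551 0.2931 0.21  ]]
tri [[0.44958202 0.29206528 0.20493151]]
beads in tub [[29.0, 18.0], [2.0, 15.0], [-23.0, 19.0], [28.0, -16.0], [3.0, -13.0], [-22.0, -13.0]]
nozzle [ 0.6765 -0.13  ] [[ 0.67581298 -0.13154068  0.185     ]]
117 [276 175] [285 191]
[[26, 16, 109], [30, 14, 110], [30, 15, 103], [2, 111, 117], [1, 200, 153], [1, 193, 157], [1, 191, 156], [1, 190, 158], [1, 190, 158], [2, 192, 157], [1, 193, 156], [1, 189, 143], [1, 184, 97], [2, 153, 60], [2, 154, 63], [2, 155, 64], [2, 155, 64], [2, 162, 63], [3, 159, 64], [3, 155, 64], [8, 121, 63], [15, 104, 59], [13, 108, 59], [14, 103, 57]]
```

Request:
send_rows(linear=[[0,0,37],[0,0,37],[0,0,37],[22,-34,0],[22,-34,0],[22,-34,0],[22,-34,0],[22,-34,0],[22,-34,0],[22,-34,0]], turn=[[0,0,-0.121],[0,0,-0.121],[0,0,-0.121],[0,0,-0.121],[0,0,-0.121],[0,0,-0.121],[0,0,-0.121],[0,0,-0.121],[0,0,-0.121],[0,0,0]], grip=[0.5,0.5,0.5,0.5,0.5,0.5,0.5,0.5,0.5,0.5])

```text
clock: 0.93
tcp_pos: [0.4098, 0.3307, 0.3422]
tcp_rot: [0.688, 0.726, -0.0, -0.0]
wrist_force: [1.2, 0.5, -0.2]
opening: 0.0425
finger_force: 0.0
```

Request:
send_rows(linear=[[20,-31,0],[20,-31,0],[20,-31,0],[20,-31,0],[20,-31,0],[20,-31,0],[20,-31,0],[20,-31,0],[17,-34,0],[0,0,0]], turn=[[0,0,0],[0,0,0],[0,0,0],[0,0,0],[0,0,0],[0,0,0],[0,0,0],[0,0,0],[0,0,0],[0,0,0]], grip=[0.5,0.5,0.5,0.5,0.5,0.5,0.5,0.5,0.5,0.5])

```text
clock: 1.77
tcp_pos: [0.5885, 0.0455, 0.3412]
tcp_rot: [0.687, 0.727, -0.001, 0.0]
wrist_force: [1.0, -0.2, 0.4]
opening: 0.0426
finger_force: 0.0
```

Request:
send_rows(linear=[[0,0,-40],[0,0,-40],[0,0,-40],[0,0,-40],[0,0,-40],[0,0,-40],[0,0,-40],[0,0,-40],[0,0,-15],[0,0,0]], turn=[[0,0,0],[0,0,0],[0,0,0],[0,0,0],[0,0,0],[0,0,0],[0,0,0],[0,0,0],[0,0,0],[0,0,0]], grip=[0.5,0.5,0.5,0.5,0.5,0.5,0.5,0.5,0.5,0.5])

```text
clock: 2.6
tcp_pos: [0.5841, 0.0507, 0.0034]
tcp_rot: [0.685, 0.728, -0.002, -0.003]
wrist_force: [-0.3, -0.3, -0.2]
opening: 0.043
finger_force: 0.0
```

Run:
```python
from h import *
a=bot.snapshot("scene"); b=bot.snapshot("top")
cv2.imwrite("pics/v5.png",np.hstack([cv2.resize(a["frame"][170:350,180:380],(400,360)),cv2.resize(b["frame"][120:300,260:460],(400,360))]))
print(bot.get_state()["tcp_pos"],bot.get_state()["wrist_force"])
```

```text
[0.58629114 0.05065521 0.00737951] [ 0.30947998 -0.44559263  0.38604409]
```

View pics/v5.png

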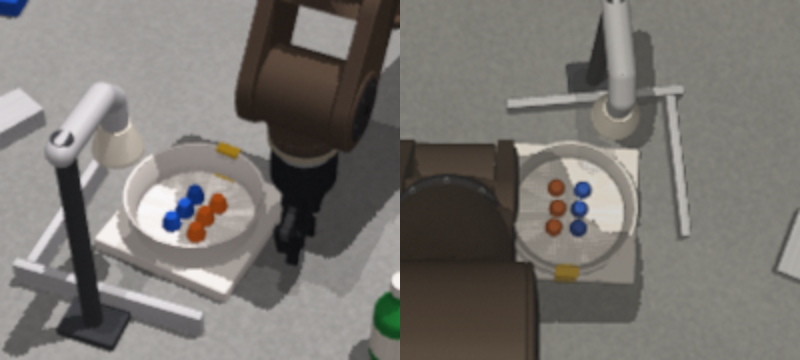

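The gripper stands clear on the tub's left side (left half at (295,230), right half the arm at (460,200)), with fingertips just above the table. I'll push along the fence's -y.

Request:
send_rows(linear=[[0.5,-8,-1],[0.5,-8,0],[0.5,-8,0],[0.5,-8,0],[0.5,-8,0],[0.5,-8,0],[0.5,-8,0],[0.4,-6,0],[0.3,-5,0],[0,-2,0]], turn=[[0,0,0],[0,0,0],[0,0,0],[0,0,0],[0,0,0],[0,0,0],[0,0,0],[0,0,0],[0,0,0],[0,0,0]], grip=[0.5,0.5,0.5,0.5,0.5,0.5,0.5,0.5,0.5,0.5])

```text
clock: 3.53
tcp_pos: [0.5905, -0.0193, 0.0063]
tcp_rot: [0.685, 0.728, -0.0, -0.0]
wrist_force: [-1.6, 5.4, 2.9]
opening: 0.0427
finger_force: 2.3
```

Request:
send_rows(linear=[[0.1,-2,0],[0.1,-2,0],[0.1,-2,0],[0.1,-2,0],[0,-1,0]], turn=[[0,0,0],[0,0,0],[0,0,0],[0,0,0],[0,0,0]], grip=[0.5,0.5,0.5,0.5,0.5])

```text
clock: 3.95
tcp_pos: [0.5909, -0.0276, 0.0063]
tcp_rot: [0.685, 0.728, 0.0, 0.0]
wrist_force: [-1.8, 4.6, 2.0]
opening: 0.0428
finger_force: 2.1
```

Request:
send_rows(linear=[[0,-2,0],[0,-2,0],[0,-1,0]], turn=[[0,0,0],[0,0,0],[0,0,0]], grip=[0.5,0.5,0.5])

```text
clock: 4.2
tcp_pos: [0.591, -0.0328, 0.0063]
tcp_rot: [0.685, 0.728, 0.0, 0.0]
wrist_force: [0.6, 3.5, 0.0]
opening: 0.0427
finger_force: 1.8
```

Request:
send_rows(linear=[[0,-1,0],[0,-1,0]], turn=[[0,0,0],[0,0,0]], grip=[0.5,0.5])

```text
clock: 4.37
tcp_pos: [0.5905, -0.0339, 0.0063]
tcp_rot: [0.685, 0.728, -0.0, -0.001]
wrist_force: [-0.9, 19.0, 3.6]
opening: 0.043
finger_force: 9.4
```

Request:
send_rows(linear=[[0,-1,0],[0,-1,0]], turn=[[0,0,0],[0,0,0]], grip=[0.5,0.5])

```text
clock: 4.53
tcp_pos: [0.5905, -0.034, 0.0063]
tcp_rot: [0.685, 0.729, 0.001, -0.001]
wrist_force: [0.6, 34.1, 4.6]
opening: 0.0427
finger_force: 17.0
```

Request:
send_rows(linear=[[0,20,0],[0,14,30],[0,0,37],[0,0,37],[-20.5,-22.5,0],[-20.5,-22.5,0],[-20.5,-22.5,0],[-20.5,-22.5,0],[-20.5,-22.5,0],[-20.5,-22.5,0]], turn=[[0,0,0],[0,0,0],[0,0,-0.121],[0,0,-0.121],[0,0,-0.121],[0,0,-0.121],[0,0,-0.121],[0,0,-0.121],[0,0,-0.121],[0,0,-0.121]], grip=[0.5,0.5,0.5,0.5,0.5,0.5,0.5,0.5,0.5,0.5])

```text
clock: 5.37
tcp_pos: [0.467, -0.1388, 0.1105]
tcp_rot: [0.946, 0.323, 0.0, 0.001]
wrist_force: [0.2, 0.2, 0.2]
opening: 0.0429
finger_force: 0.0
```

Request:
send_rows(linear=[[0,0,0],[0,0,0],[0,0,-35],[0,0,-35],[0,0,-34],[0,0,0]], turn=[[0,0,-0.121],[0,0,-0.121],[0,0,-0.121],[0,0,-0.121],[0,0,-0.121],[0,0,0]], grip=[0.5,0.5,0.5,0.5,0.5,0.5])

```text
clock: 5.87
tcp_pos: [0.4659, -0.1371, 0.0017]
tcp_rot: [1.0, 0.026, -0.003, -0.001]
wrist_force: [-1.7, 0.1, -0.5]
opening: 0.0425
finger_force: 0.0
```

Request:
send_rows(linear=[[8,-5,0],[8,0.5,0],[8,0.5,0],[8,0.5,0],[8,0.5,0],[8,0.5,0],[8,0.5,0],[6,0.4,0],[5,0.3,0],[4,0.2,0]], turn=[[0,0,0],[0,0,0],[0,0,0],[0,0,0],[0,0,0],[0,0,0],[0,0,0],[0,0,0],[0,0,0],[0,0,0]], grip=[0.5,0.5,0.5,0.5,0.5,0.5,0.5,0.5,0.5,0.5])

```text
clock: 6.7
tcp_pos: [0.5391, -0.1383, 0.0065]
tcp_rot: [1.0, 0.03, -0.0, -0.0]
wrist_force: [-4.7, -0.3, 3.8]
opening: 0.0424
finger_force: 2.5
```

Request:
send_rows(linear=[[2,0.1,0],[2,0.1,0],[2,0.1,0],[2,0.1,0],[2,0.1,0]], turn=[[0,0,0],[0,0,0],[0,0,0],[0,0,0],[0,0,0]], grip=[0.5,0.5,0.5,0.5,0.5])

```text
clock: 7.12
tcp_pos: [0.5486, -0.138, 0.0063]
tcp_rot: [1.0, 0.029, -0.0, -0.0]
wrist_force: [-3.7, 0.5, 4.1]
opening: 0.0426
finger_force: 2.6
```

Request:
send_rows(linear=[[1,0,0],[1,0,0]], turn=[[0,0,0],[0,0,0]], grip=[0.5,0.5])

```text
clock: 7.28
tcp_pos: [0.5506, -0.138, 0.0063]
tcp_rot: [1.0, 0.029, -0.0, -0.0]
wrist_force: [-6.3, 1.3, 3.3]
opening: 0.0426
finger_force: 2.7
```

Request:
send_rows(linear=[[1,0,0],[1,0,0]], turn=[[0,0,0],[0,0,0]], grip=[0.5,0.5])

```text
clock: 7.45
tcp_pos: [0.5525, -0.1379, 0.0063]
tcp_rot: [1.0, 0.029, -0.001, -0.0]
wrist_force: [-5.6, 2.1, 3.6]
opening: 0.0426
finger_force: 2.9
```

Request:
send_rows(linear=[[0.7,0,0],[0.7,0,0]], turn=[[0,0,0],[0,0,0]], grip=[0.5,0.5])

```text
clock: 7.62
tcp_pos: [0.5526, -0.1378, 0.0062]
tcp_rot: [1.0, 0.03, -0.002, -0.001]
wrist_force: [-14.8, -1.5, 9.2]
opening: 0.0429
finger_force: 7.4
```

Request:
send_rows(linear=[[0.8,0,0],[0.8,0,0],[0,0,0]], turn=[[0,0,0],[0,0,0],[0,0,0]], grip=[0.5,0.5,0.5])

```text
clock: 7.87
tcp_pos: [0.5527, -0.1377, 0.0061]
tcp_rot: [1.0, 0.03, -0.004, -0.001]
wrist_force: [-20.1, -2.7, 11.3]
opening: 0.043
finger_force: 9.9
```

Request:
send_rows(linear=[[-4,0,0],[-30,0,0],[-20,0,30],[0,0,40],[0,0,40],[0,0,40],[-8,30,25],[-8,30,25],[-8,30,25],[-8,30,25]], turn=[[0,0,0],[0,0,0],[0,0,0.12],[0,0,0.12],[0,0,0.12],[0,0,0.12],[0,0,0.12],[0,0,0.12],[0,0,0.12],[0,0,0.12]], grip=[0.5,0.5,0.5,0.5,0.5,0.5,0.5,0.5,0.5,0.5])

```text
clock: 8.7
tcp_pos: [0.4698, -0.0171, 0.2579]
tcp_rot: [0.872, 0.49, 0.001, 0.001]
wrist_force: [0.7, 0.7, -0.6]
opening: 0.0429
finger_force: 0.0
```

Run:
```python
from h import *
a=bot.snapshot("top"); np.save("top1.npy",a,allow_pickle=True)
b=bot.snapshot("scene"); np.save("scene1.npy",b,allow_pickle=True)
cv2.imwrite("pics/v6.png",np.hstack([cv2.resize(a["frame"][150:250,320:420],(400,400),interpolation=cv2.INTER_CUBIC),cv2.resize(b["frame"][210:340,185:315],(400,400),interpolation=cv2.INTER_CUBIC)]))
```

```text
(no output)
```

View pics/v6.png

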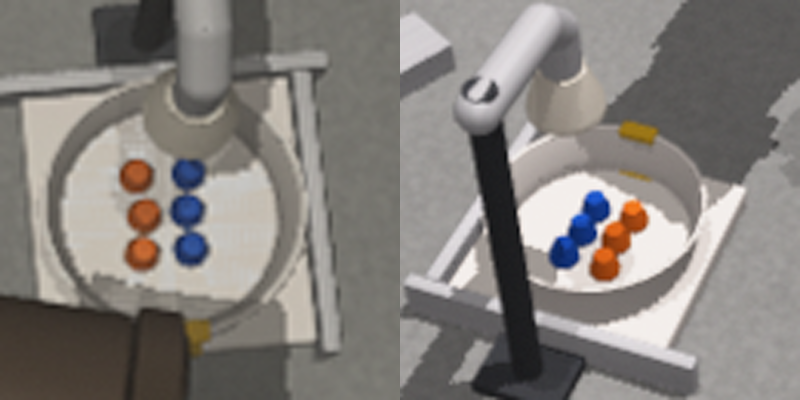

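Left: the foot stands flush against both walls, its lower right corner (315,345) against the right wall. Right: all six beads are in the bowl. On to the rod.

Request:
send_rows(linear=[[-2.5,38.4,10],[-2.5,38.4,10],[-2.5,38.4,10],[-2.5,38.4,10],[-2.5,38.4,5],[-2.5,38.4,0],[-2.5,38.4,0],[-2.3,38.7,0],[0,0,0]], turn=[[0,0,0.0965],[0,0,0.0965],[0,0,0.0965],[0,0,0.0965],[0,0,0],[0,0,0],[0,0,0],[0,0,0],[0,0,0]], grip=[1,1,1,1,1,1,1,1,1])

```text
clock: 9.55
tcp_pos: [0.4501, 0.2943, 0.3006]
tcp_rot: [0.763, 0.647, 0.001, -0.0]
wrist_force: [0.0, -1.1, -0.1]
opening: 0.0854
finger_force: 0.0
```

Run:
```python
from h import *
from scipy.spatial.transform import Rotation as Ro
s=bot.get_state();R=Ro.from_quat(s["tcp_rot"]).as_matrix();print(s["tcp_pos"],R.round(3),s["q"].round(3))
print("to rod", (np.array([.4500,.2905,.155])-s["tcp_pos"])*1e3, np.degrees(np.arctan2(R[1,1],R[0,1])))
```

```text
[0.4501471  0.29434636 0.30059709] [[ 0.163  0.987  0.001]
 [ 0.987 -0.163  0.002]
 [ 0.002  0.001 -1.   ]] [4.560e-01 2.990e-01 1.678e+00 1.000e-03 1.164e+00 6.190e-01]
to rod [  -0.14710139   -3.84635902 -145.59708706] -9.384517065934011
```

Request:
send_rows(linear=[[0,-3.5,0],[0,0,-36],[0,0,-36],[0,0,-36],[0,0,-36],[0,0,-2]], turn=[[0,0,0],[0,0,0],[0,0,0],[0,0,0],[0,0,0],[0,0,0]], grip=[1,1,1,1,1,1])

```text
clock: 10.05
tcp_pos: [0.4485, 0.2833, 0.1501]
tcp_rot: [0.764, 0.645, -0.004, -0.001]
wrist_force: [-0.4, 0.2, 0.7]
opening: 0.0852
finger_force: 0.0
```

Request:
send_rows(linear=[[0,0,0],[0,0,0],[0,0,0],[0,0,0],[0,0,0],[0,0,0],[0,0,0],[0,0,0]], turn=[[0,0,0],[0,0,0],[0,0,0],[0,0,0],[0,0,0],[0,0,0],[0,0,0],[0,0,0]], grip=[0,0,0,0,0,0,0,0], newtons=60)

```text
clock: 10.72
tcp_pos: [0.4502, 0.2862, 0.1567]
tcp_rot: [0.763, 0.646, 0.001, 0.0]
wrist_force: [-1.5, -0.1, 9.2]
opening: 0.0193
finger_force: 58.1
```

Run:
```python
from h import *
s=bot.get_state();print(s["tcp_pos"],s["opening"],s["finger_force"],s["wrist_force"],s["tcp_rot"])
a=bot.snapshot("scene");b=bot.snapshot("top")
cv2.imwrite("pics/v7.png",np.hstack([cv2.resize(a["frame"][190:310,390:510],(400,400),interpolation=cv2.INTER_CUBIC),cv2.resize(b["frame"][150:250,320:420],(400,400),interpolation=cv2.INTER_CUBIC)]))
```

```text
[0.45024947 0.28617825 0.15668699] 0.019305926104884918 58.10591161251068 [-1.51887929 -0.14414922  9.18084257] [7.63262124e-01 6.46088337e-01 8.75181410e-04 1.56824128e-04]
```

View pics/v7.png

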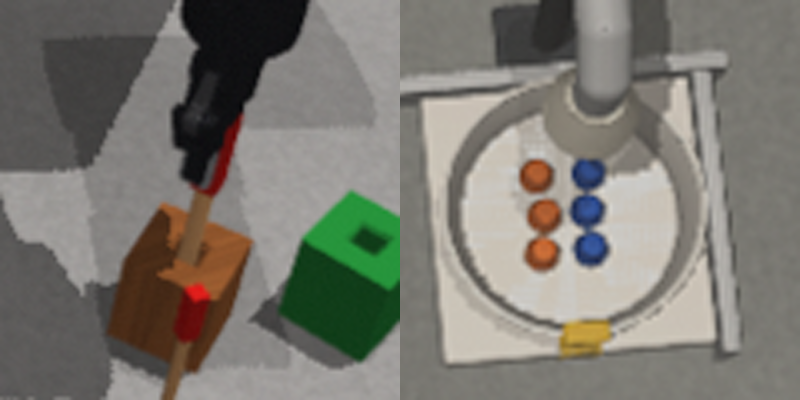

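Left: the fingers hold the red grip (210,160) in the wooden stand. Right: the tub's foot corners are at (420,97), (445,363) and (716,345). I'll lift the rod and compute the tub pose.

Request:
send_rows(linear=[[0,0,10],[0,0,25],[0,0,30],[0,0,30],[0,0,15],[0,0,0],[0,0,0]], turn=[[0,0,0],[0,0,0],[0,0,0],[0,0,0],[0,0,0],[0,0,0],[0,0,0]], grip=[0,0,0,0,0,0,0])

```text
clock: 11.4
tcp_pos: [0.4501, 0.2859, 0.2663]
tcp_rot: [0.763, 0.646, 0.001, 0.0]
wrist_force: [-1.1, -0.3, -1.6]
opening: 0.0191
finger_force: 58.5
```

Run:
```python
from h import *
s=np.load("top0.npy",allow_pickle=True).item()
W=ray(s,(np.array([[20,97],[45,363],[316,345]])+.5)/4-.5+[320,150],.02)[:,:2]
M=np.array([[.09,.09],[-.09,.09],[-.09,-.09]])
m,w=M.mean(0),W.mean(0);H=(M-m).T@(W-w);a=np.arctan2(H[0,1]-H[1,0],H[0,0]+H[1,1]);R=np.array([[np.cos(a),-np.sin(a)],[np.sin(a),np.cos(a)]])
print("tub yaw",np.degrees(a),w-R@m,(W-((M-m)@R.T+w))*1e3)
st=bot.get_state();print(st["tcp_pos"],st["tcp_rot"],st["wrist_force"])
b=bot.snapshot("scene");f=b["frame"]
t=st["tcp_pos"]; g=np.array([t[0],t[1],t[2]-.147]); print("pred tip px",proj(b,g),proj(b,g+[0,.004,0]),proj(b,t-[0,0,.03]))
x,y=proj(b,g)[0].astype(int)
cv2.imwrite("pics/v8.png",cv2.resize(f[y-75:y+35,x-55:x+55],(600,600),interpolation=cv2.INTER_CUBIC));print(x-55,y-75,600/110)
```

```text
tub yaw 3.1247544854431846 [ 0.65160886 -0.13222466] [[ 0.22258146  0.81245081]
 [ 0.62280379 -1.63832231]
 [-0.84538525  0.82587149]]
[0.45005212 0.28593758 0.26628906] [7.63244397e-01 6.46109043e-01 9.95043503e-04 3.24381239e-04] [-1.07507968 -0.34987152 -1.61236877]
pred tip px [[446.90572942 251.31126641]] [[448.61173446 251.80139532]] [[456.71302464 213.34890174]]
391 176 5.454545454545454
```

View pics/v8.png

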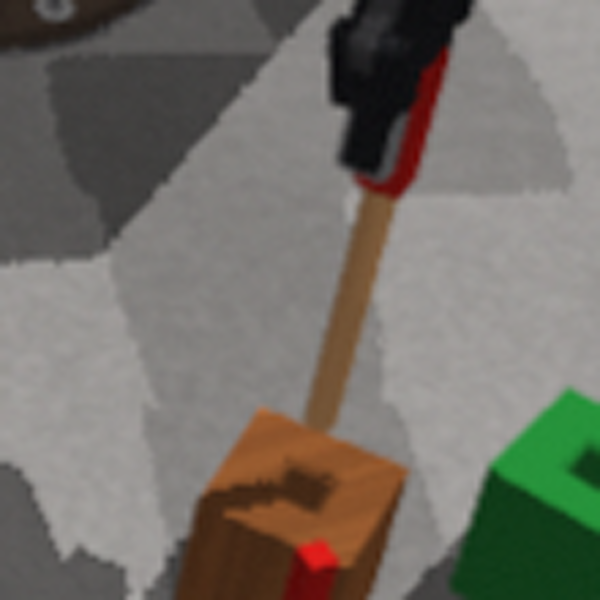

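Tub measured at the fence origin (0.6516, -0.1322, 3.1°), so it is home. The rod tip shows in the crop at (316,428), about 148 mm below the TCP and 4 mm off toward +y. Next I'll plan the stir, leaning the rod back to clear the nozzle.

```bash
cat > plan.py <<'E'
from h import *
yaw=np.radians(3.3);c,s=np.cos(yaw),np.sin(yaw);O=np.array([.6515,-.1318])
def pose(r,a,lift=0):
    x,y=r*np.cos(a),r*np.sin(a); sn=(x+.065)/.224; th=np.arcsin(sn)
    f=np.array([x-.148*sn,y-.004]); w=O+[c*f[0]-s*f[1],s*f[0]+c*f[1]]
    return np.r_[w,.024+.007*abs(sn)+.148*np.cos(th)+lift]*1e3,th
def rows(P,start=None):   # cumulative positions rounded to .5 mm, then differenced
    X=np.round(np.array([p for p,_ in P])*2)/2; T=np.round(np.array([t for _,t in P])/.005)*.005
    L=np.diff(X,axis=0); D=np.diff(T); return L.tolist(),[[round(d*s,4),round(-d*c,4),0] for d in D]
E
python3 - <<'E'
from plan import *
st=bot.get_state();p,t=pose(.052,np.pi)
print("start",p,t,"delta above rim(+60)",p+[0,0,60]-st["tcp_pos"]*1e3, "yaw turn",np.radians(3.3+9.4), st["q"].round(2))
A=np.pi+2*np.pi*np.arange(31)/30
L,T=rows([pose(.052,a) for a in A])
for k in(0,10,20): print(L[k:k+10]);print(T[k:k+10])
E
```

```text
start [ 591.24143854 -139.28113054  172.15679711] 0.05806834253853538 delta above rim(+60) [ 141.54619457 -425.05697987  -33.02092195] yaw turn 0.22165681500327983 [ 0.44  0.32  1.74 -0.    1.08  0.61]
[[1.0, -10.5, 0.0], [2.0, -10.5, 0.0], [2.5, -9.0, 0.0], [3.0, -8.0, -0.5], [3.0, -6.0, -0.5], [4.0, -4.5, -1.0], [3.5, -2.0, -1.5], [3.5, 0.0, -2.0], [3.5, 2.5, -2.0], [3.5, 5.0, -2.5]]
[[np.float64(0.0003), np.float64(-0.005), 0], [np.float64(0.0009), np.float64(-0.015), 0], [np.float64(0.0014), np.float64(-0.025), 0], [np.float64(0.0017), np.float64(-0.03), 0], [np.float64(0.0023), np.float64(-0.0399), 0], [np.float64(0.0026), np.float64(-0.0449), 0], [np.float64(0.0029), np.float64(-0.0499), 0], [np.float64(0.0029), np.float64(-0.0499), 0], [np.float64(0.0029), np.float64(-0.0499), 0], [np.float64(0.0029), np.float64(-0.0499), 0]]
[[2.5, 6.5, -2.5], [2.0, 8.0, -2.0], [1.0, 9.5, -2.0], [0.5, 10.5, -1.0], [0.0, 11.0, -0.5], [-1.0, 10.5, 0.5], [-2.0, 10.5, 1.0], [-2.0, 9.0, 2.0], [-3.0, 8.0, 2.0], [-3.5, 6.0, 2.5]]
[[np.float64(0.0023), np.float64(-0.0399), 0], [np.float64(0.0023), np
[... 327 characters left out ...]
399), 0], [np.float64(-0.0023), np.float64(0.0399), 0]]
[[-3.5, 4.5, 2.5], [-4.0, 2.0, 2.0], [-3.5, 0.0, 2.0], [-3.5, -2.5, 1.5], [-3.0, -5.0, 1.0], [-2.5, -6.5, 0.5], [-2.0, -8.0, 0.5], [-1.5, -9.5, 0.0], [-0.5, -10.5, 0.0], [0.0, -11.0, 0.0]]
[[np.float64(-0.0029), np.float64(0.0499), 0], [np.float64(-0.0029), np.float64(0.0499), 0], [np.float64(-0.0029), np.float64(0.0499), 0], [np.float64(-0.0029), np.float64(0.0499), 0], [np.float64(-0.0026), np.float64(0.0449), 0], [np.float64(-0.0023), np.float64(0.0399), 0], [np.float64(-0.0017), np.float64(0.03), 0], [np.float64(-0.0014), np.float64(0.025), 0], [np.float64(-0.0009), np.float64(0.015), 0], [np.float64(-0.0003), np.float64(0.005), 0]]
```

Request:
send_rows(linear=[[12,-35.5,0],[12,-35.5,0],[12,-35.5,0],[12,-35.5,0],[12,-35.5,0],[12,-35.5,0],[12,-35.5,0],[12,-35.5,0],[12,-35.5,0],[12,-35.5,0]], turn=[[0,0,0.111],[0,0,0.111],[0.003,-0.058,0],[0,0,0],[0,0,0],[0,0,0],[0,0,0],[0,0,0],[0,0,0],[0,0,0]], grip=[0,0,0,0,0,0,0,0,0,0])

```text
clock: 12.28
tcp_pos: [0.5699, -0.0709, 0.2638]
tcp_rot: [0.687, 0.726, 0.02, 0.019]
wrist_force: [1.1, -0.1, -1.1]
opening: 0.019
finger_force: 58.6
```

Request:
send_rows(linear=[[11,-35,0],[10.5,-34.5,-10],[0,0,-23],[0,0,0],[0,0,0],[0,0,0]], turn=[[0,0,0],[0,0,0],[0,0,0],[0,0,0],[0,0,0],[0,0,0]], grip=[0,0,0,0,0,0])

```text
clock: 12.78
tcp_pos: [0.5915, -0.1378, 0.2325]
tcp_rot: [0.686, 0.727, 0.021, 0.02]
wrist_force: [0.3, -0.4, -1.0]
opening: 0.0193
finger_force: 58.7
```

Run:
```python
from plan import *
st=bot.get_state();p,t=pose(.052,np.pi);print(p-st["tcp_pos"]*1e3,st["tcp_rot"],st["opening"])
b=bot.snapshot("scene"); P=O+[c*-.052,s*-.052]; g=np.r_[P,.085];x,y=proj(b,g)[0];print(x,y)
cv2.imwrite("pics/v9.png",cv2.resize(b["frame"][190:310,210:330],(600,600),interpolation=cv2.INTER_CUBIC))
```

```text
[ -0.21221087  -1.4967781  -60.29464067] [0.68648009 0.72658327 0.02091148 0.01961014] 0.019330613553759732
256.3923853001106 252.2470894589045
```

View pics/v9.png

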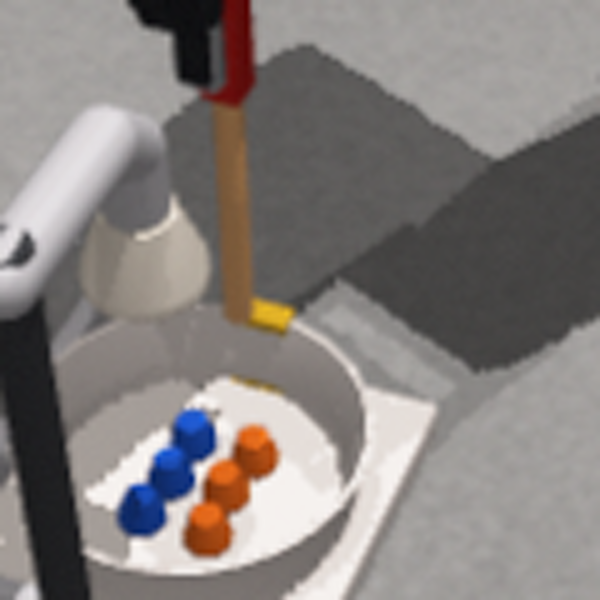

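The tip is at crop (238,318), as predicted, above the bowl beside the mark. I'll lower it and stir.

Request:
send_rows(linear=[[0,-1.5,-20],[0,0,-20],[0,0,-15],[0,0,-5],[0,0,0],[0,0,0]], turn=[[0,0,0],[0,0,0],[0,0,0],[0,0,0],[0,0,0],[0,0,0]], grip=[0,0,0,0,0,0])

```text
clock: 13.33
tcp_pos: [0.5921, -0.1397, 0.1735]
tcp_rot: [0.686, 0.727, 0.021, 0.021]
wrist_force: [0.2, -0.8, -0.4]
opening: 0.0189
finger_force: 58.7
```

Request:
send_rows(linear=[[1,-10.5,0],[2,-10.5,0],[2.5,-9,0],[3,-8,-0.5],[3,-6,-0.5],[4,-4.5,-1],[3.5,-2,-1.5],[3.5,0,-2],[3.5,2.5,-2],[3.5,5,-2.5]], turn=[[0,-0.005,0],[0.001,-0.015,0],[0.0015,-0.025,0],[0.0015,-0.03,0],[0.002,-0.04,0],[0.0025,-0.045,0],[0.003,-0.05,0],[0.003,-0.05,0],[0.003,-0.05,0],[0.003,-0.05,0]], grip=[0,0,0,0,0,0,0,0,0,0])

```text
clock: 14.17
tcp_pos: [0.6215, -0.1852, 0.1634]
tcp_rot: [0.672, 0.71, 0.152, 0.145]
wrist_force: [0.7, 0.6, -0.5]
opening: 0.0192
finger_force: 58.6
```

Request:
send_rows(linear=[[2.5,6.5,-2.5],[2,8,-2],[1,9.5,-2],[0.5,10.5,-1],[0,11,-0.5],[-1,10.5,0.5],[-2,10.5,1],[-2,9,2],[-3,8,2],[-3.5,6,2.5]], turn=[[0.0025,-0.04,0],[0.0025,-0.04,0],[0.0015,-0.025,0],[0.001,-0.02,0],[0,-0.005,0],[0,0.005,0],[-0.001,0.02,0],[-0.0015,0.025,0],[-0.0025,0.04,0],[-0.0025,0.04,0]], grip=[0,0,0,0,0,0,0,0,0,0])

```text
clock: 15.0
tcp_pos: [0.6157, -0.0939, 0.1631]
tcp_rot: [0.672, 0.711, 0.15, 0.143]
wrist_force: [0.5, 0.0, -0.1]
opening: 0.0193
finger_force: 58.6
```

Request:
send_rows(linear=[[-3.5,4.5,2.5],[-4,2,2],[-3.5,0,2],[-3.5,-2.5,1.5],[-3,-5,1],[-2.5,-6.5,0.5],[-2,-8,0.5],[-1.5,-9.5,0],[-0.5,-10.5,0],[0,-11,0]], turn=[[-0.003,0.05,0],[-0.003,0.05,0],[-0.003,0.05,0],[-0.003,0.05,0],[-0.0025,0.045,0],[-0.002,0.04,0],[-0.0015,0.03,0],[-0.0015,0.025,0],[-0.001,0.015,0],[0,0.005,0]], grip=[0,0,0,0,0,0,0,0,0,0])

```text
clock: 15.83
tcp_pos: [0.592, -0.1412, 0.1728]
tcp_rot: [0.687, 0.726, 0.021, 0.021]
wrist_force: [1.2, 0.0, -0.8]
opening: 0.0193
finger_force: 58.7
```

```bash
cat > beads.py <<'E'
from plan import *
def beads(S):
    h=cv2.cvtColor(S["frame"],cv2.COLOR_BGR2HSV).astype(int);H,Sa,V=h[...,0],h[...,1],h[...,2]
    x,y=proj(S,np.r_[O,.03])[0].astype(int); out={}
    for k,m in(("orange",(H>3)&(H<16)&(Sa>170)&(V>90)),("blue",(H>105)&(H<125)&(Sa>120)&(V>50))):
        w=np.zeros_like(m);w[y-40:y+40,x-42:x+42]=1
        n,l,s4,ce=cv2.connectedComponentsWithStats((m&w).astype(np.uint8))
        o=[]
        for i in range(1,n):
            if s4[i,4]<8: continue
            d=ray(S,ce[i],.03)[0,:2]-O; o.append([round((c*d[0]+s*d[1])*1e3),round((-s*d[0]+c*d[1])*1e3),int(s4[i,4])])
        out[k]=o
    return out
E
python3 - <<'E'
from beads import *
st=bot.get_state();p,t=pose(.052,np.pi);print(p-st["tcp_pos"]*1e3,st["tcp_rot"])
for n in("top","scene"): print(n,beads(bot.snapshot(n)))
E
```

```text
[-0.71974191  1.94466488 -0.64312992] [0.68679031 0.72626848 0.0207396  0.02056785]
top {'orange': [], 'blue': []}
scene {'orange': [[-11, 19, 204]], 'blue': [[8, -10, 199]]}
```

Request:
send_rows(linear=[[1,-10.5,0],[2,-10.5,0],[2.5,-9,0],[3,-8,-0.5],[3,-6,-0.5],[4,-4.5,-1],[3.5,-2,-1.5],[3.5,0,-2],[3.5,2.5,-2],[3.5,5,-2.5]], turn=[[0,-0.005,0],[0.001,-0.015,0],[0.0015,-0.025,0],[0.0015,-0.03,0],[0.002,-0.04,0],[0.0025,-0.045,0],[0.003,-0.05,0],[0.003,-0.05,0],[0.003,-0.05,0],[0.003,-0.05,0]], grip=[0,0,0,0,0,0,0,0,0,0])

```text
clock: 16.77
tcp_pos: [0.6212, -0.1845, 0.1626]
tcp_rot: [0.672, 0.71, 0.151, 0.145]
wrist_force: [-0.4, 0.5, -1.3]
opening: 0.0192
finger_force: 58.6
```

Request:
send_rows(linear=[[2.5,6.5,-2.5],[2,8,-2],[1,9.5,-2],[0.5,10.5,-1],[0,11,-0.5],[-1,10.5,0.5],[-2,10.5,1],[-2,9,2],[-3,8,2],[-3.5,6,2.5]], turn=[[0.0025,-0.04,0],[0.0025,-0.04,0],[0.0015,-0.025,0],[0.001,-0.02,0],[0,-0.005,0],[0,0.005,0],[-0.001,0.02,0],[-0.0015,0.025,0],[-0.0025,0.04,0],[-0.0025,0.04,0]], grip=[0,0,0,0,0,0,0,0,0,0])

```text
clock: 17.6
tcp_pos: [0.6154, -0.0935, 0.1626]
tcp_rot: [0.672, 0.711, 0.15, 0.143]
wrist_force: [0.3, 1.0, -1.2]
opening: 0.0191
finger_force: 58.6
```

Request:
send_rows(linear=[[-3.5,4.5,2.5],[-4,2,2],[-3.5,0,2],[-3.5,-2.5,1.5],[-3,-5,1],[-2.5,-6.5,0.5],[-2,-8,0.5],[-1.5,-9.5,0],[-0.5,-10.5,0],[0,-11,0]], turn=[[-0.003,0.05,0],[-0.003,0.05,0],[-0.003,0.05,0],[-0.003,0.05,0],[-0.0025,0.045,0],[-0.002,0.04,0],[-0.0015,0.03,0],[-0.0015,0.025,0],[-0.001,0.015,0],[0,0.005,0]], grip=[0,0,0,0,0,0,0,0,0,0])

```text
clock: 18.43
tcp_pos: [0.5918, -0.1409, 0.1725]
tcp_rot: [0.687, 0.726, 0.021, 0.02]
wrist_force: [-0.2, -0.0, -0.7]
opening: 0.0191
finger_force: 58.7
```

Run:
```python
from beads import *
st=bot.get_state();p,t=pose(.052,np.pi);print(p-st["tcp_pos"]*1e3,st["tcp_rot"],st["clock"])
A=np.pi+2*np.pi*np.arange(31)/30
for nm,r in(("spiral",np.interp(np.arange(31),[0,15,30],[.052,.034,.034])),("r34",np.full(31,.034))):
    L,T=rows([pose(q,a) for q,a in zip(r,A)]);print(nm)
    for k in(0,10,20): print(L[k:k+10],[round(float(t[1]),3) for t in T[k:k+10]])
```

```text
[-0.59386688  1.65179066 -0.30589885] [0.68669569 0.72636574 0.02067244 0.02035912] 18.4333
spiral
[[1.5, -10.5, 0.0], [2.0, -9.5, 0.0], [2.5, -8.0, 0.0], [3.0, -6.5, -0.5], [3.5, -4.5, -1.0], [3.0, -2.5, -1.0], [3.5, -0.5, -1.0], [3.0, 1.0, -1.5], [2.5, 3.5, -2.0], [2.0, 4.5, -1.5]] [-0.01, -0.02, -0.025, -0.035, -0.04, -0.04, -0.045, -0.04, -0.04, -0.035]
[[2.0, 6.0, -1.5], [1.0, 7.0, -1.0], [0.5, 7.0, -1.0], [0.0, 7.5, -0.5], [-0.5, 7.5, 0.5], [-1.0, 7.0, 0.0], [-1.0, 6.5, 0.5], [-1.5, 6.0, 1.0], [-2.0, 5.5, 1.5], [-2.0, 4.0, 1.5]] [-0.03, -0.02, -0.015, -0.005, -0.0, 0.005, 0.01, 0.02, 0.02, 0.03]
[[-2.5, 2.5, 1.0], [-2.5, 1.5, 1.5], [-2.5, 0.0, 1.0], [-2.0, -1.5, 1.5], [-2.0, -3.0, 0.5], [-2.0, -4.5, 0.5], [-1.0, -5.5, 0.5], [-1.0, -6.0, 0.5], [-0.5, -7.0, 0.0], [0.5, -7.0, 0.0]] [0.03, 0.035, 0.03, 0.035, 0.03, 0.025, 0.02, 0.02, 0.01, -0.0]
r34
[[0.5, -7.0, 0.0], [1.0, -6.5, 0.0], [1.5, -6.5, -0.5], [2.0, -5.0, -0.5], [2.5, -4.0, -0.5], [2.0, -3.0, -0.5], [2.5, -1.0, -1.5], [2.5, 0.0, -1.0], [2.5, 1.5, -1.5], [2.0, 3.0, -1.0]] [-0.0, -0.01, -0.02, -0.02, -0.025, -0.03, -0.035, -0.03, -0.035, -0.03]
[[1.5, 4.5, -1.5], [1.5, 5.5, -1.5], [0.5, 6.0, -1.0], [0.5, 7.0, -0.5], [0.0, 7.0, 0.0], [-1.0, 7.0, 0.0], [-1.0, 6.5, 0.5], [-1.5, 6.0, 1.0], [-2.0, 5.5, 1.5], [-2.0, 4.0, 1.5]] [-0.03, -0.02, -0.02, -0.01, -0.005, 0.005, 0.01, 0.02, 0.02, 0.03]
[[-2.5, 2.5, 1.0], [-2.5, 1.5, 1.5], [-2.5, 0.0, 1.0], [-2.0, -1.5, 1.5], [-2.0, -3.0, 0.5], [-2.0, -4.5, 0.5], [-1.0, -5.5, 0.5], [-1.0, -6.0, 0.5], [-0.5, -7.0, 0.0], [0.5, -7.0, 0.0]] [0.03, 0.035, 0.03, 0.035, 0.03, 0.025, 0.02, 0.02, 0.01, -0.0]
```

Request:
send_rows(linear=[[1.5,-10.5,0],[2,-9.5,0],[2.5,-8,0],[3,-6.5,-0.5],[3.5,-4.5,-1],[3,-2.5,-1],[3.5,-0.5,-1],[3,1,-1.5],[2.5,3.5,-2],[2,4.5,-1.5]], turn=[[0.0005,-0.01,0],[0.001,-0.02,0],[0.0015,-0.025,0],[0.002,-0.035,0],[0.0025,-0.04,0],[0.0025,-0.04,0],[0.0025,-0.045,0],[0.0025,-0.04,0],[0.0025,-0.04,0],[0.002,-0.035,0]], grip=[0,0,0,0,0,0,0,0,0,0])

```text
clock: 19.27
tcp_pos: [0.6179, -0.1743, 0.1638]
tcp_rot: [0.674, 0.712, 0.141, 0.134]
wrist_force: [0.0, 0.4, -0.7]
opening: 0.0193
finger_force: 58.6
```

Request:
send_rows(linear=[[2,6,-1.5],[1,7,-1],[0.5,7,-1],[0,7.5,-0.5],[-0.5,7.5,0.5],[-1,7,0],[-1,6.5,0.5],[-1.5,6,1],[-2,5.5,1.5],[-2,4,1.5]], turn=[[0.0015,-0.03,0],[0.001,-0.02,0],[0.001,-0.015,0],[0,-0.005,0],[0,0,0],[0,0.005,0],[-0.0005,0.01,0],[-0.001,0.02,0],[-0.001,0.02,0],[-0.0015,0.03,0]], grip=[0,0,0,0,0,0,0,0,0,0])

```text
clock: 20.1
tcp_pos: [0.6133, -0.1088, 0.165]
tcp_rot: [0.675, 0.714, 0.135, 0.127]
wrist_force: [-0.6, 0.1, -0.6]
opening: 0.0189
finger_force: 58.6
```

Request:
send_rows(linear=[[-2.5,2.5,1],[-2.5,1.5,1.5],[-2.5,0,1],[-2,-1.5,1.5],[-2,-3,0.5],[-2,-4.5,0.5],[-1,-5.5,0.5],[-1,-6,0.5],[-0.5,-7,0],[0.5,-7,0]], turn=[[-0.002,0.03,0],[-0.002,0.035,0],[-0.0015,0.03,0],[-0.002,0.035,0],[-0.0015,0.03,0],[-0.0015,0.025,0],[-0.001,0.02,0],[-0.001,0.02,0],[-0.0005,0.01,0],[0,0,0]], grip=[0,0,0,0,0,0,0,0,0,0])

```text
clock: 20.93
tcp_pos: [0.5983, -0.1401, 0.172]
tcp_rot: [0.685, 0.725, 0.05, 0.047]
wrist_force: [-0.4, -0.1, -0.9]
opening: 0.019
finger_force: 58.7
```

Request:
send_rows(linear=[[0.5,-7,0],[1,-6.5,0],[1.5,-6.5,-0.5],[2,-5,-0.5],[2.5,-4,-0.5],[2,-3,-0.5],[2.5,-1,-1.5],[2.5,0,-1],[2.5,1.5,-1.5],[2,3,-1]], turn=[[0,0,0],[0.0005,-0.01,0],[0.001,-0.02,0],[0.001,-0.02,0],[0.0015,-0.025,0],[0.0015,-0.03,0],[0.002,-0.035,0],[0.002,-0.03,0],[0.002,-0.035,0],[0.0015,-0.03,0]], grip=[0,0,0,0,0,0,0,0,0,0])

```text
clock: 21.77
tcp_pos: [0.617, -0.1688, 0.1647]
tcp_rot: [0.675, 0.713, 0.136, 0.128]
wrist_force: [-0.3, 0.1, -1.0]
opening: 0.0195
finger_force: 58.7
```

Request:
send_rows(linear=[[1.5,4.5,-1.5],[1.5,5.5,-1.5],[0.5,6,-1],[0.5,7,-0.5],[0,7,0],[-1,7,0],[-1,6.5,0.5],[-1.5,6,1],[-2,5.5,1.5],[-2,4,1.5]], turn=[[0.0015,-0.03,0],[0.001,-0.02,0],[0.001,-0.02,0],[0.0005,-0.01,0],[0,-0.005,0],[0,0.005,0],[-0.0005,0.01,0],[-0.001,0.02,0],[-0.001,0.02,0],[-0.0015,0.03,0]], grip=[0,0,0,0,0,0,0,0,0,0])

```text
clock: 22.6
tcp_pos: [0.6133, -0.1085, 0.1649]
tcp_rot: [0.675, 0.714, 0.135, 0.127]
wrist_force: [0.5, -0.7, -0.8]
opening: 0.0192
finger_force: 58.8
```

Request:
send_rows(linear=[[-2.5,2.5,1],[-2.5,1.5,1.5],[-2.5,0,1],[-2,-1.5,1.5],[-2,-3,0.5],[-2,-4.5,0.5],[-1,-5.5,0.5],[-1,-6,0.5],[-0.5,-7,0],[0.5,-7,0]], turn=[[-0.002,0.03,0],[-0.002,0.035,0],[-0.0015,0.03,0],[-0.002,0.035,0],[-0.0015,0.03,0],[-0.0015,0.025,0],[-0.001,0.02,0],[-0.001,0.02,0],[-0.0005,0.01,0],[0,0,0]], grip=[0,0,0,0,0,0,0,0,0,0])

```text
clock: 23.43
tcp_pos: [0.5983, -0.1399, 0.172]
tcp_rot: [0.685, 0.725, 0.051, 0.047]
wrist_force: [-1.5, 0.9, -0.5]
opening: 0.0192
finger_force: 58.7
```

Run:
```python
from beads import *
st=bot.get_state();p,t=pose(.034,np.pi);print(p-st["tcp_pos"]*1e3,st["tcp_rot"],st["clock"])
S=bot.snapshot("scene");print(beads(S)); cv2.imwrite("pics/v10.png",cv2.resize(S["frame"][190:310,210:330],(480,480),interpolation=cv2.INTER_CUBIC))
```

```text
[-0.97924479  0.95260349 -0.41298311] [0.68534863 0.7249215  0.05054679 0.04723458] 23.4333
{'orange': [[-45, -17, 33], [-41, 31, 64], [5, 15, 66]], 'blue': [[10, -9, 69], [32, -41, 67], [23, 47, 53]]}
```

Four turns done. Each half now holds both colours: orange at (-45,-17) is on the right and blue at (23,47) on the left. I'll lift out and return to the stand.

Request:
send_rows(linear=[[0,0,25],[0,0,37],[0,0,37],[-12.5,35.5,0],[-12.5,35.5,0],[-12.5,35.5,0],[-12.5,35.5,0],[-12.5,35.5,0],[-12.5,35.5,0],[-12.5,35.5,0]], turn=[[0,0,0],[0,0,0],[0,0,0],[-0.004,0.069,0],[-0.004,0.069,0],[0,0,-0.111],[0,0,-0.111],[0,0,0],[0,0,0],[0,0,0]], grip=[0,0,0,0,0,0,0,0,0,0])

```text
clock: 24.32
tcp_pos: [0.5097, 0.1104, 0.2709]
tcp_rot: [0.764, 0.646, 0.001, -0.0]
wrist_force: [1.0, 0.1, -1.2]
opening: 0.0192
finger_force: 58.7
```

Request:
send_rows(linear=[[-12.5,35.5,0],[-12.5,35.5,0],[-12.5,35.5,0],[-12,35.5,0],[-11.5,35.5,0],[0,0,0],[0,0,0],[0,0,0]], turn=[[0,0,0],[0,0,0],[0,0,0],[0,0,0],[0,0,0],[0,0,0],[0,0,0],[0,0,0]], grip=[0,0,0,0,0,0,0,0])

```text
clock: 24.98
tcp_pos: [0.4496, 0.2862, 0.2707]
tcp_rot: [0.763, 0.646, 0.0, -0.0]
wrist_force: [-0.1, 0.2, -0.6]
opening: 0.0193
finger_force: 58.7
```

Run:
```python
from beads import *
from scipy.spatial.transform import Rotation as Ro
st=bot.get_state();print((np.array([.4501,.2859,.2663])-st["tcp_pos"])*1e3,"turn",(Ro.from_quat([.763244,.646109,.000995,.000324])*Ro.from_quat(st["tcp_rot"]).inv()).as_rotvec(),st["clock"])
for n in("top","scene"): print(beads(bot.snapshot(n)))
# rod shaft in scene: wooden pixels between predicted tip and grip
S=bot.snapshot("scene");t=st["tcp_pos"];g=t+[0,.004,-.148];print(proj(S,g),proj(S,g+[0,0,.06]))
h=cv2.cvtColor(S["frame"],cv2.COLOR_BGR2HSV).astype(int);m=(h[...,0]>5)&(h[...,0]<20)&(h[...,1]>70)
for z in(.02,.04,.06,.07):
    x,y=proj(S,g+[0,0,z])[0];r=int(round(y));xs=np.where(m[r,int(x)-10:int(x)+11])[0];print(z,round(x,1),r,xs.min()+int(x)-10 if len(xs) else None,xs.max()+int(x)-10 if len(xs) else None)
x,y=proj(S,g)[0].astype(int); print([(r,(np.where(m[r,x-8:x+9])[0]+x-8).tolist()) for r in range(y-3,y+7)])
```

```text
[ 0.54996626 -0.32830892 -4.44529881] turn [-0.00011963 -0.00141829 -0.00015378] 24.9833
{'orange': [[-1, 13, 43], [-47, 29, 42], [-53, -15, 44]], 'blue': [[27, -43, 41], [20, 47, 44], [4, -12, 43]]}
{'orange': [[-47, -13, 65], [-41, 31, 64], [5, 15, 66]], 'blue': [[10, -9, 68], [32, -41, 67], [23, 47, 53]]}
[[449.05898347 250.64580672]] [[454.01022431 231.74863512]]
0.02 450.7 244 449 454
0.04 452.3 238 450 455
0.06 454.0 232 452 457
0.07 454.9 228 453 458
[(247, [448, 449, 450, 451, 452, 453]), (248, [448, 449, 450, 451, 452, 453]), (249, [447, 448, 449, 450, 451, 452]), (250, [447, 448, 449, 450, 451, 452]), (251, [441, 447, 448, 449, 450, 451, 452]), (252, [441, 442, 443, 448, 449, 450, 451, 452]), (253, [441, 442, 443, 444, 445, 450]), (254, [441, 442, 443, 444, 445, 446, 447, 448]), (255, [441, 442, 443, 444, 445, 446, 447, 448, 449, 450]), (256, [441, 442, 443, 444, 445, 446, 447, 448, 449, 450, 451, 452])]
```

Request:
send_rows(linear=[[0.5,-0.3,0],[0,0,-15],[0,0,-15],[0,0,-15],[0,0,-20],[0,0,-20],[0,0,-15],[0,0,-9],[0,0,-2],[0,0,0]], turn=[[0,0,0],[0,0,0],[0,0,0],[0,0,0],[0,0,0],[0,0,0],[0,0,0],[0,0,0],[0,0,0],[0,0,0]], grip=[0,0,0,0,0,0,0,0,0,0])

```text
clock: 25.97
tcp_pos: [0.4504, 0.2858, 0.1597]
tcp_rot: [0.764, 0.646, 0.0, -0.0]
wrist_force: [1.0, 0.6, 0.1]
opening: 0.0192
finger_force: 58.7
```

Request:
send_rows(linear=[[0,0,-2],[0,0,0],[0,0,0],[0,0,0],[0,0,0],[0,0,0],[0,0,0],[0,0,20],[0,0,30],[0,0,35]], turn=[[0,0,0],[0,0,0],[0,0,0],[0,0,0],[0,0,0],[0,0,0],[0,0,0],[0,0,0],[0,0,0],[0,0,0]], grip=[0,0.3,0.6,1,1,1,1,1,1,1])

```text
clock: 26.8
tcp_pos: [0.4495, 0.2858, 0.2427]
tcp_rot: [0.763, 0.646, -0.001, -0.001]
wrist_force: [0.7, -0.1, -0.3]
opening: 0.0854
finger_force: 0.0
```

Request:
send_rows(linear=[[0,0,35],[0,0,35],[-25,30,0],[-25,30,0],[-25,30,0],[-25,30,0],[-25,30,0],[-25,30,0],[0,0,0],[0,0,0]], turn=[[0,0,0],[0,0,0],[0,0,0],[0,0,0],[0,0,0],[0,0,0],[0,0,0],[0,0,0],[0,0,0],[0,0,0]], grip=[1,1,1,1,1,1,1,1,1,1])

```text
clock: 27.63
tcp_pos: [0.2987, 0.4672, 0.3126]
tcp_rot: [0.762, 0.647, 0.0, -0.0]
wrist_force: [-0.2, -0.6, -0.2]
opening: 0.0854
finger_force: 0.0
```

Run:
```python
from beads import *
a=bot.snapshot("top");b=bot.snapshot("scene");print(beads(a),beads(b))
r=lambda f,w,h:cv2.resize(f,(w,h),interpolation=cv2.INTER_CUBIC)
cv2.imwrite("pics/v10.png",np.hstack([r(a["frame"][150:250,320:420],400,400),r(b["frame"][200:320,390:510],400,400)]))
```

```text
{'orange': [[-1, 13, 43], [-47, 29, 42], [-52, -15, 44]], 'blue': [[27, -43, 45], [20, 47, 45], [4, -12, 43]]} {'orange': [[-47, -13, 65], [-41, 31, 64], [5, 15, 65]], 'blue': [[10, -9, 69], [32, -41, 66], [23, 47, 53]]}
```

View pics/v10.png

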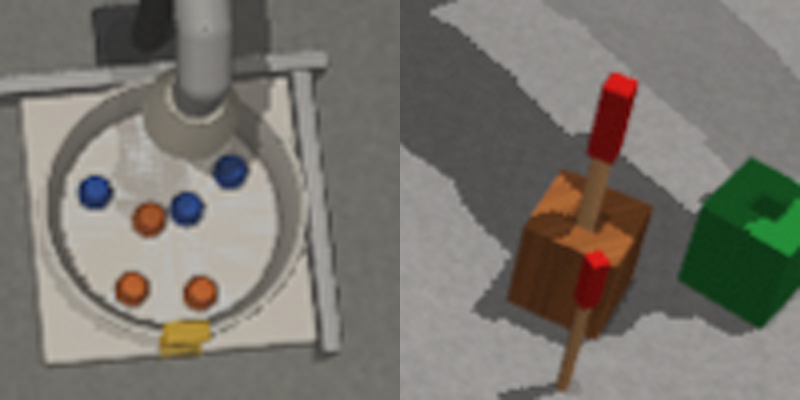

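The tub's foot corners (22,98), (45,363) and (316,345) are unchanged and flush, the colours are mixed, and the rod stands upright in the wooden stand (right, (610,120)).

```bash
python3 -c "
from bench import bot
print(bot.hand_in())"
```

```text
the job is handed in; nothing more can be done
None
```

The job is handed in at about 28 s: the tub is flush in the corner, the beads were stirred four turns so each half holds both colours with all six still in the bowl, the rod is back upright in its wooden stand, and nothing was seen or felt to be knocked; no verdict came back.

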